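# Open the counterweighted gate and send the pan through

### The job

Raise the striped counterweighted gate arm that bars the serving slide, guide it over its balance point and ease it down onto its open stop, neither letting it drop onto the stop nor forcing it against it, so that it stays open by itself when you let go. Then push the lidded pan along the slide, under the open gate, until it sits against the end fence. Leave the mug, the plate and the spoon where they are.

Things in the scene. Friction and masses are not known exactly. Their poses are not given: they have to be found in the camera images.
- slide: Fixed serving slide, white 300 x 450 mm deck, top 12 mm above the table. Origin on the table below the gate's hinge axis; z up; y along the slide, the way the pan travels; hinge axis along y, 100 mm up. Two rails, 18 mm high, 120 mm apart inside, run along y about x = -125 mm. End fence (50 mm high): inner face at y = +165 mm. Hinge cheeks at y = +-44 mm, tops 127 mm up.
- gate: Striped yellow and red gate arm with a dark steel counterweight beyond the hinge. Origin on the hinge axis; the arm runs along its -x, 195 mm to the tip. Starts shut, tip towards the robot, anywhere from 14 degrees below level to 7 above; tip swings up and over to the far side. It falls shut before its balance point (about 40 to 60 degrees up) and open beyond it. Gives no pose while held.
- gate_grip (a point): Centre of the black grip sleeve at the end of the gate arm: 60 mm along the arm, 18 mm wide along the hinge axis, 32 mm high; 165 mm from the hinge axis. The arm comes to rest open on a rigid stop 94 to 116 degrees up from level; where exactly differs each time, is not visible and must be felt as the resistance that rises; beyond the balance point the arm pulls at the hand with about 2 N.
- pan_center (a point): Centre of the lidded steel pan: body 112 (across the slide) x 118 mm, rim 2 mm proud at 89 mm above its foot, 104 mm high with its flat lid and black grip strip; this point 46 mm above its foot. 0.4 to 0.85 kg. Stands on the deck between the rails, before the gate (at negative y of the slide); it slides, but is too tall to pass under the shut gate. Home: its front wall touches the fence.
- stop_pointer (a point): Tip of a small brass pointer, 30 mm from the hinge axis, on the brass friction disc beside the left hinge cheek (y = +54 mm of the slide). The disc carries the gate's end stops and is held by friction only: forcing the grip against a stop with more than about 12 N turns disc and pointer, and the stop is out of adjustment.
- mug: White mug, 76 mm wide, 85 mm high, origin under its centre. Not to be moved.
- plate: White divided plate, 200 mm wide, 22 mm high, origin under its centre. Not to be moved.
- spoon: Black serving spoon lying on the table to the right of the slide, origin at its underside. Not to be moved.
Things that resemble listed ones, but are neither listed nor needed, are in the scene too. What is shaped like the part that bears pan_center but orange or yellow is not meant.

How it is judged:
On the way:
1. the gate arm rests open on its stop by itself, touched by nothing (z of gate_grip in the frame of slide above 0.2 m and x of gate_grip in the frame of slide above 0.005 m and angular speed of gate below 0.05 rad/s and contact force between gate and anything else below 0.1 N), for 0.4 s.
At the end, for the whole second after the job is handed in: The gate stands open and still (grip over 200 mm above the table and beyond the hinge), resting by itself; the pan stands upright between the rails at rest, its front wall within about 7 mm of the end fence; nothing is held (z of gate_grip in the frame of slide above 0.2 m and x of gate_grip in the frame of slide above 0.005 m and angular speed of gate below 0.05 rad/s and y of pan_center in the frame of slide above 0.099 m and x of pan_center in the frame of slide between -0.135 and -0.115 m and angle between pan_center's own z axis and vertical below 0.05 rad and linear speed of pan below 0.01 m/s); the robot touches nothing.
It fails at once if the gate drops or is swung onto its open stop: faster than 1 rad/s once near or past upright (x of gate_grip in the frame of slide above -0.01 m and z of gate_grip in the frame of slide above 0.2 m and angular speed of gate above 1 rad/s).
It fails at once if the gate is forced against a stop so that the stop slips (pointer moves over 0.8 mm, about 4 mm at the grip) (distance of stop_pointer from where it was at the start of the episode above 0.0008 m).
It fails at once if the pan is lifted off the slide instead of pushed (height (world z) of pan_center above 0.085 m).
It fails at once if the mug, the plate or the spoon is moved over 15 mm (distance of any of mug, plate, spoon from where it was at the start of the episode above 0.015 m).
It also fails if it takes over 72 s, if anything falls off the work surface, if the arm or the gripper's body presses on something with over 40 N, if the wrist force passes 120 N, or if a joint passes its speed limit or range.

### The arm

A 7-joint arm with a two-finger parallel gripper is mounted at the origin on the work surface. World frame = base frame: x ahead of the robot, y to its left, z up, the work surface at z = 0. Lengths are in m, angles in rad, forces in N, time in s.
With the tool pointing down it reaches from about 0.4 to 0.85 m from the base axis. Payload 10.4 kg.
Tool frame: the origin (TCP) lies where the fingers leave the gripper's body, on its centre line; the fingertips stand 70 mm ahead of it and the grasp point (between the pads) lies r.grip_depth ahead of it (r.grip_depth is the distance from the TCP to the grasp point, in m); z points along the fingers, y is the direction in which the jaws open and shut (so a half turn about z gives the same grasp; the last joint's range is limited). The gripper opens to 87 mm and grips with 3 to 60 N. Pads are 19 mm wide; open, the fingers measure 117 mm over their backs; the gripper's body (75 mm by 190 mm) begins 51 mm behind the grasp point.
Start: joints at [-1.288, 0.332, -0.065, 1.46, 0.022, 1.35, -0.088], TCP at [0.188, 0.596, 0.292] pointing down, gripper open.
Joint ranges: [-2.6, 2.6], [-0.5, 2.12], [-1.47, 1.34], [0.16, 2.42], [-1.27, 4.41], [0.06, 2.06], [-2.6, 2.6]. Speed limits (rad/s): [2.22, 2.22, 2.79, 2.79, 3.14, 3.14, 3.14].

### API

Orientations are given as a unit quaternion [x, y, z, w].
In Python, from bench import monitor, viewer, workorder, nets, r gives the robot as it stands.
- The arm moves only by the tool drive_tool, never from a script. Its argument "plan" is a list of rows, each an object of numbers: "rx", "ry", "rz": the turn, a rotation vector about the tool's x, y, z in units of 360 degrees (1.0 is 360 degrees); "x", "y", "z": the shift along the tool's x, y, z in units of 1000 mm (1.0 is 1000 mm); "fingers": the opening, from 0 (shut) to 1 (fully open). In form: [{"rx": .., "ry": .., "rz": .., "x": .., "y": .., "z": .., "fingers": ..}, ...]. A call has 1 to 12 rows; each row is the pose to reach, as a shift and turn from the pose commanded when the call began, along the tool's axes at that moment, turning the shorter way round; what a row does not reach only later rows make up. A row lasts 1/8 s, in which the tool goes at most 62.5 mm and 10.7 degrees, less where a joint would pass 70% of its speed; a pose out of reach is approached as far as the arm can. A call with a number of a shift or a turn outside -1 to 1 is refused whole. A call with a gripper value outside its range is refused whole. The fingers move at their own pace and stop on an object; "squeeze" is the grip in N (left out, the last holds). Time passes only in rows, so rows that repeat a pose let the fingers close. It gives the time, the measured TCP pose, the force and the opening at its end, in the units of the state.
- monitor.read_state(): the state, without advancing time (a new reading comes with each control period).
- viewer.camera(name): name is "scene" or "top"; returns a dict with "color" (384x512x3 uint8, red, green, blue), "depth" (384x512 float32, m along the optical axis (not along the pixel's ray), 0 where there is no reading), "camera_matrix" (3x3 intrinsics, pixels), "D" ([k1, k2, p1, p2, k3] as OpenCV has them; the pictures are not rectified), "xyz" and "rotation" of the camera in the world. Camera axes: x right, y down, z forward; pixel columns grow to the right and rows downward; lengths in m; the calibration is good to about 2 mm. A picture is of the moment at which its call begins.
- workorder.close_job(): hands the job in, once; it reports no verdict.
Trained networks look in the newest picture that a camera, given by its name, has taken for a name from the list of things; names that differ only in an ending like _2 or _b are one class to them, and where a whole thing is asked for, a point or a joint stands for the part that bears it (a point fixed in the world has none). Each returns a list of dicts, best first, with "confidence" (0 to 1); they miss things now and then, are a little off and sometimes report something else, mostly with a low value. They report only what shows in the picture. A call takes as long as a camera call. They do not tell look-alikes from the thing itself.
- nets.find_in(label, camera): "centre" ([x, y, z] in m, in world coordinates, good to about 4 mm: the middle of the surface that is visible of it).
- nets.regions_of(label, camera): "region" (384x512 bool, what is visible of it).
The state is a dict: "time": time; "joint_positions": joint angles; "joint_vel": joint speeds; "joint_torque": joint torques, N m; "ee_pos": TCP position; "eef_rot": TCP orientation; "ft_force": force on the tool from outside, world axes, zero at the start; "torque": the same for the moment, N m; "width": finger opening in m.
Only numpy, scipy, OpenCV 4.12 (cv2) and the standard library are available. Lean on these libraries where they do the work, as an engineer would, in place of code of your own. Each camera call takes 0.05 s, during which the arm holds its last target.

## Working session

There is one attempt and no reset: what is moved stays moved. The work goes in short steps, Python scripts to look and compute and a tool call to move; the robot and the scene stay as the last step left them, time stands still between calls to the robot, and variables do not carry over. Pictures are saved under pics/ and viewed, and the job is handed in when it is done.

Besides the shell and the picture viewer there is one more tool, called as name(argument=value, ...) on one line, values as JSON. drive_tool: Moves the arm, as the interface text tells. Its arguments: {"type":"object","properties":{"plan":{"type":"array","items":{"type":"object","properties":{"rx":{"type":"number","minimum":-1,"maximum":1},"ry":{"type":"number","minimum":-1,"maximum":1},"rz":{"type":"number","minimum":-1,"maximum":1},"x":{"type":"number","minimum":-1,"maximum":1},"y":{"type":"number","minimum":-1,"maximum":1},"z":{"type":"number","minimum":-1,"maximum":1},"fingers":{"type":"number"}}}},"squeeze":{"type":"number"}},"required":["plan"]}

```bash
mkdir -p pics; ls
cat > h.py <<'E'
import numpy as np, cv2
from bench import monitor, viewer, workorder, nets, r
from scipy.spatial.transform import Rotation as R
def cam(n,save=None):
    c=viewer.camera(n)
    if save: cv2.imwrite('pics/'+save,c['color'][:,:,::-1])
    return c
def Rm(c):
    q=np.array(c['rotation']); 
    return q if q.shape==(3,3) else R.from_quat(q).as_matrix()
def xyz(c,mask=None):
    d=c['depth']; h,w=d.shape
    v,u=np.nonzero(d>0) if mask is None else np.nonzero(mask&(d>0))
    p=cv2.undistortPoints(np.stack([u,v],1).astype(np.float64)[:,None],np.array(c['camera_matrix']),np.array(c['D']))[:,0]
    z=d[v,u]
    P=np.c_[p*z[:,None],z]@Rm(c).T+np.array(c['xyz'])
    return u,v,P
def st():
    s=monitor.read_state()
    for k in ('time','ee_pos','eef_rot','ft_force','torque','width','joint_positions'): print(k,np.round(s[k],4))
    return s
E
python3 - <<'E'
from h import *
s=st(); print(r.grip_depth)
for n in('scene','top'):
    c=cam(n,n+'0.png'); print(n,c['xyz'],c['rotation'])
    for l in('slide','gate','gate_grip','pan_center','stop_pointer','mug','plate','spoon'):
        print(l,[(np.round(q['centre'],3).tolist(),round(q['confidence'],2)) for q in nets.find_in(l,n)][:4])
E
```

```text
pics
time 0.0
ee_pos [0.188  0.5957 0.2915]
eef_rot [ 1.523e-01  9.883e-01 -7.000e-04 -1.000e-04]
ft_force [ 0.2911  0.3388 -0.4382]
torque [-0.0049 -0.0187  0.0113]
width 0.0872
joint_positions [-1.2876  0.3329 -0.0647  1.4609  0.0216  1.3499 -0.0885]
0.051
scene [1.76882393 0.15693531 1.15247512] [ 0.58967016  0.68111319 -0.32836897 -0.28380934]
slide [([0.654, -0.054, 0.014], 0.92)]
gate [([0.685, -0.046, 0.123], 0.82)]
gate_grip [([0.69, -0.046, 0.122], 0.72)]
pan_center [([0.337, -0.243, 0.093], 0.75), ([0.573, -0.201, 0.105], 0.68), ([0.339, -0.507, 0.079], 0.64)]
stop_pointer [([0.681, -0.043, 0.116], 0.78)]
mug []
plate [([0.521, 0.454, 0.01], 0.64), ([0.681, -0.044, 0.114], 0.18)]
spoon [([0.597, -0.451, 0.012], 0.63), ([0.69, -0.05, 0.119], 0.34)]
top [ 0.38181214 -0.02721791  1.68271149] [ 0.71424924 -0.69924318  0.01507725 -0.02607053]
slide [([0.615, -0.062, 0.014], 0.98), ([0.532, 0.455, 0.012], 0.52), ([0.326, 0.373, 0.028], 0.17)]
gate [([0.652, -0.046, 0.116], 0.72), ([0.325, 0.376, 0.029], 0.48)]
gate_grip [([0.656, -0.048, 0.115], 0.66)]
pan_center [([0.286, -0.245, 0.101], 0.94), ([0.522, -0.202, 0.11], 0.91), ([0.301, -0.512, 0.099], 0.86)]
stop_pointer [([0.651, -0.049, 0.115], 0.9)]
mug [([0.325, 0.375, 0.028], 0.73)]
plate [([0.532, 0.457, 0.011], 0.67)]
spoon [([0.57, -0.452, 0.011], 0.82)]
```

View pics/scene0.png

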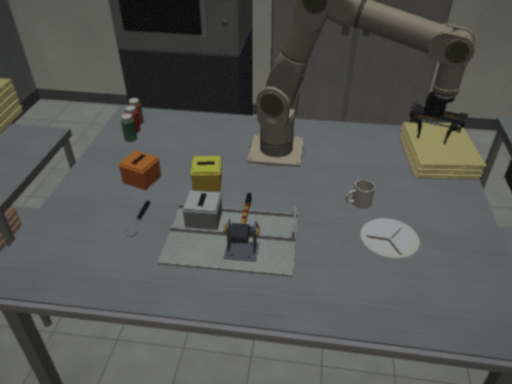

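View pics/top0.png

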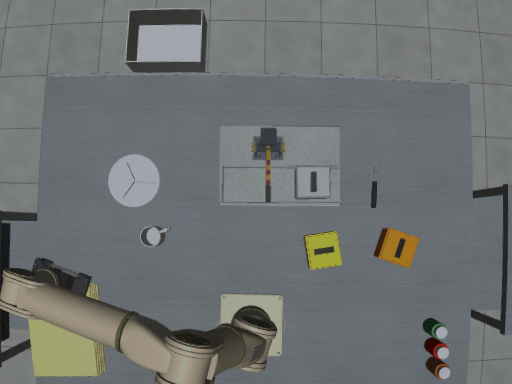

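The steel pan is at scene (203,208) and top (313,181). Two look-alikes are not meant: yellow at scene (207,172) / top (323,250), and orange at scene (140,170) / top (397,247). The steel pan stands on the slide between the rails, so I choose that one. Next come close crops and measurements.

Run:
```python
from h import *
t=cam('top'); c=t['color'][110:220,205:355,::-1]; cv2.imwrite('pics/c1.png',cv2.resize(c,None,fx=5,fy=5,interpolation=cv2.INTER_CUBIC))
s=cam('scene'); c=s['color'][150:280,155:310,::-1]; cv2.imwrite('pics/c2.png',cv2.resize(c,None,fx=5,fy=4.6,interpolation=cv2.INTER_CUBIC))
for n,cc in(('top',t),('scene',s)):
    u,v,P=xyz(cc)
    # deck
    m=(P[:,2]>.006)&(P[:,2]<.018)&(P[:,0]>.35)&(P[:,0]<.85)&(abs(P[:,1]+.05)<.3)
    print(n,'deck',m.sum(),P[m].min(0),P[m].max(0), np.median(P[m],0))
    rect=cv2.minAreaRect(P[m][:,:2].astype(np.float32)); print(rect)
    for l in('pan_center','gate','gate_grip','stop_pointer'):
        for q in nets.regions_of(l,n):
            uu,vv,Q=xyz(cc,q['region'])
            if len(Q): print(l,q['confidence'],len(Q),uu.min(),uu.max(),vv.min(),vv.max(),Q.min(0).round(3),Q.max(0).round(3),np.median(Q,0).round(3))
```

```text
top deck 6765 [ 0.35000905 -0.34934174  0.0060008 ] [0.84897857 0.24974792 0.01799438] [ 0.61044661 -0.07107923  0.0114653 ]
((0.5995962619781494, -0.04978308081626892), (0.49893805384635925, 0.5989132523536682), 0.024996252730488777)
pan_center 0.98 1178 303 341 231 269 [ 0.22  -0.313 -0.007] [ 0.355 -0.184  0.112] [ 0.289 -0.245  0.099]
pan_center 0.78 1262 374 418 228 267 [ 0.221 -0.626 -0.008] [ 0.369 -0.449  0.116] [ 0.302 -0.512  0.098]
pan_center 0.63 1132 293 329 165 198 [ 0.469 -0.266  0.001] [ 0.6   -0.144  0.125] [ 0.527 -0.201  0.111]
gate 0.66 667 257 278 127 201 [ 0.456 -0.083  0.007] [ 0.738 -0.008  0.155] [ 0.649 -0.048  0.116]
gate_grip 0.94 604 257 277 127 201 [ 0.456 -0.079  0.007] [ 0.738 -0.008  0.155] [ 0.652 -0.047  0.12 ]
gate_grip 0.48 745 251 285 126 201 [ 0.456 -0.113  0.005] [0.744 0.015 0.155] [ 0.649 -0.048  0.117]
stop_pointer 0.94 715 252 284 127 201 [ 0.456 -0.103  0.01 ] [0.714 0.01  0.155] [ 0.649 -0.047  0.117]
scene deck 5354 [ 0.35033832 -0.34744441  0.00600184] [0.84927987 0.24850734 0.01799668] [ 0.65461935 -0.07901145  0.01240808]
((0.5999997854232788, -0.04934743046760559), (0.5960579514503479, 0.49875742197036743), 89.9200439453125)
pan_center 0.84 1295 183 221 192 229 [ 0.475 -0.269  0.022] [ 0.593 -0.149  0.122] [ 0.575 -0.202  0.104]
pan_center 0.82 1057 191 221 155 191 [ 0.066 -0.36  -0.007] [ 0.474 -0.187  0.11 ] [ 0.337 -0.244  0.09 ]
pan_center 0.72 1193 118 160 152 188 [ 0.246 -0.624 -0.002] [ 0.38  -0.451  0.112] [ 0.338 -0.51   0.078]
pan_center 0.32 221 123 149 201 237 [ 0.446 -0.487 -0.005] [ 0.646 -0.433  0.024] [ 0.603 -0.452  0.012]
gate 0.84 549 229 252 193 243 [ 0.339 -0.089 -0.004] [ 0.721 -0.012  0.156] [ 0.69  -0.048  0.122]
gate_grip 0.86 530 230 252 193 242 [ 0.339 -0.086 -0.004] [ 0.721 -0.012  0.156] [ 0.688 -0.047  0.124]
stop_pointer 0.76 633 224 259 193 243 [ 0.457 -0.106  0.009] [0.721 0.009 0.156] [ 0.684 -0.047  0.117]
```

View pics/c1.png

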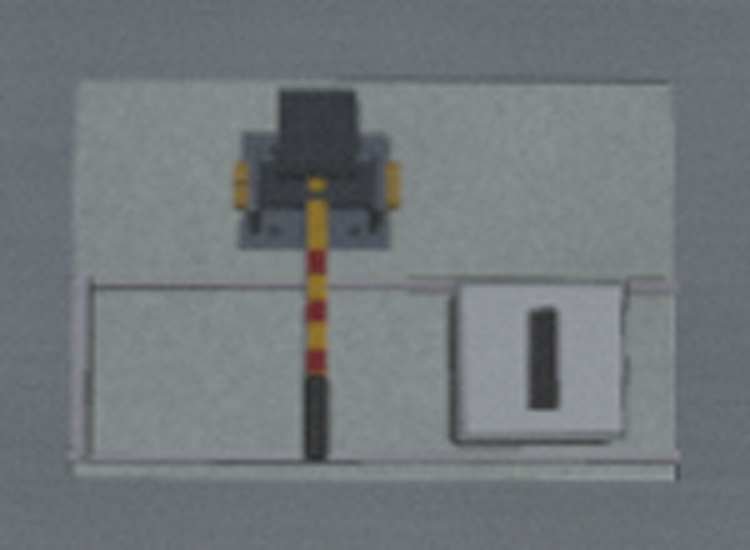

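View pics/c2.png

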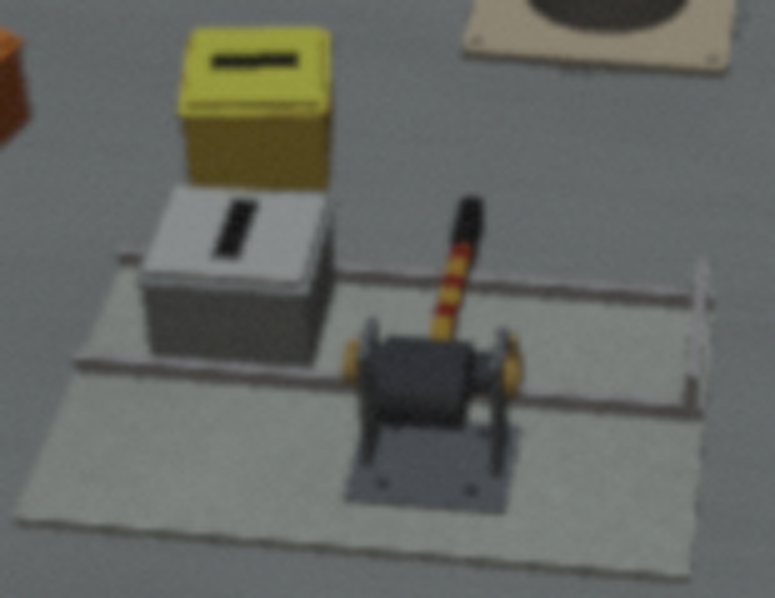

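```bash
cat >> h.py <<'E'
def ray(c,u,v,z):
    p=cv2.undistortPoints(np.array([[[u,v]]],float),np.array(c['camera_matrix']),np.array(c['D']))[0,0]
    d=Rm(c)@np.array([p[0],p[1],1]); o=np.array(c['xyz']); return o+d*(z-o[2])/d[2]
E
python3 - <<'E'
from h import *
t=cam('top')
for a,(x,y,z) in dict(TL=(75,82,.012),TR=(672,82,.012),BL=(75,477,.012),BR=(677,480,.012),dl=(241,186,.1),dr=(392,186,.1),railT1=(95,287,.03),railT2=(445,287,.03),railB1=(95,458,.03),railB2=(675,460,.03),fence=(92,370,.05),gtip=(316,460,.12),gripin=(316,376,.12)).items():
    print(a,ray(t,205+(x-2)/5,110+(y-2)/5,z).round(4))
u,v,P=xyz(t)
m=(P[:,2]>.095)&(P[:,0]>.45)&(P[:,0]<.61)&(P[:,1]>-.28)&(P[:,1]<-.13)
rct=cv2.minAreaRect(P[m][:,:2].astype(np.float32)); print('pan top',rct,np.median(P[m],0))
# gate arm profile
for cc,n in((t,'top'),(cam('scene'),'scene')):
  u,v,P=xyz(cc)
  m=(abs(P[:,1]+.046)<.012)&(P[:,2]>.05)&(P[:,0]>.4)&(P[:,0]<.7)
  Q=P[m]; print(n)
  for x in np.arange(.42,.70,.02):
    k=abs(Q[:,0]-x)<.01
    if k.sum(): print(round(x,2),k.sum(),np.median(Q[k],0).round(4),Q[k][:,2].max().round(4))
  C=cc['color'].astype(int);
E
```

```text
TL [0.7393 0.1353 0.012 ]
TR [ 0.749  -0.3153  0.012 ]
BL [0.4415 0.127  0.012 ]
BR [ 0.4485 -0.321   0.012 ]
dl [0.6474 0.0065 0.1   ]
dr [ 0.6495 -0.1006  0.1   ]
railT1 [0.5817 0.1143 0.03  ]
railT2 [ 0.5869 -0.1442  0.03  ]
railB1 [0.4552 0.1109 0.03  ]
railB2 [ 0.4625 -0.3161  0.03  ]
fence [0.5184 0.1131 0.05  ]
gtip [ 0.453  -0.0502  0.12  ]
gripin [ 0.5115 -0.0491  0.12  ]
pan top ((0.5283805727958679, -0.2073272466659546), (0.11561194807291031, 0.12308135628700256), 3.3818931579589844) [ 0.52675234 -0.20596978  0.11153824]
top
0.46 23 [ 0.4628 -0.0509  0.1074] 0.1156
0.48 25 [ 0.4801 -0.0505  0.1073] 0.1164
0.5 30 [ 0.4994 -0.0502  0.1093] 0.1187
0.52 24 [ 0.5194 -0.0499  0.1068] 0.1136
0.54 21 [ 0.5397 -0.0527  0.1056] 0.1164
0.56 24 [ 0.5597 -0.0508  0.1071] 0.114
0.58 18 [ 0.5804 -0.0486  0.1097] 0.1146
0.6 20 [ 0.6002 -0.048   0.1115] 0.1202
0.62 23 [ 0.6205 -0.0446  0.1106] 0.1174
0.64 37 [ 0.6413 -0.0472  0.1148] 0.1251
0.66 49 [ 0.6592 -0.0467  0.1372] 0.1484
0.68 42 [ 0.6798 -0.046   0.1485] 0.1572
scene
0.46 7 [ 0.4628 -0.0484  0.1052] 0.1136
0.48 20 [ 0.4766 -0.0502  0.1082] 0.1146
0.5 20 [ 0.4988 -0.048   0.1073] 0.1115
0.52 21 [ 0.5165 -0.0487  0.1057] 0.1144
0.54 16 [ 0.5367 -0.0492  0.1053] 0.1098
0.56 20 [ 0.5623 -0.0495  0.1082] 0.1125
0.58 17 [ 0.5788 -0.05    0.109 ] 0.1119
0.6 22 [ 0.5983 -0.0481  0.1088] 0.1115
0.62 17 [ 0.6181 -0.0501  0.1105] 0.1147
0.66 3 [ 0.666  -0.0543  0.145 ] 0.1452
0.68 27 [ 0.6816 -0.0451  0.1494] 0.1519
```

```bash
cat >> h.py <<'E'
YAW=.018
O=np.array([.6485,-.048,0]); X=np.array([np.cos(YAW),np.sin(YAW),0]); Y=np.array([-np.sin(YAW),np.cos(YAW),0]); Z=np.array([0,0,1.])
RT=np.stack([-X,Y,-Z],1)  # tool x=-slide x, y=slide y, z down
def rows(targets,Rt=RT,s=None):
    "targets: grasp points in slide frame"
    s=s or monitor.read_state(); R0=R.from_quat(s['eef_rot']); p0=np.array(s['ee_pos'])
    rv=(R0.inv()*R.from_matrix(Rt)).as_rotvec()/(2*np.pi)
    for g in targets:
        p=O+X*g[0]+Y*g[1]+Z*g[2]-Rt[:,2]*r.grip_depth
        d=R0.inv().apply(p-p0); print('rot',rv.round(4),'shift',d.round(4))
def where():
    s=monitor.read_state(); Rr=R.from_quat(s['eef_rot']); p=np.array(s['ee_pos'])+Rr.apply([0,0,r.grip_depth])-O
    f=np.array(s['ft_force'])
    print('t',round(s['time'],2),'grasp slide',np.round([p@X,p@Y,p[2]],4),'f slide',np.round([f@X,f@Y,f[2]],2),'w',round(s['width'],4),'tool z',Rr.as_matrix()[:,2].round(3)); return s
E
python3 - <<'E'
from h import *
where()
rows([(-.165,0,.22),(-.165,0,.0914)])
E
```

```text
t 1.5 grasp slide [-0.4487  0.6522  0.2413] f slide [-0.38 -0.    0.16] w 0.087 tool z [ 0.  0. -1.]
rot [ 0.      0.     -0.0515] shift [-0.4765 -0.528   0.0212]
rot [ 0.      0.     -0.0515] shift [-0.4765 -0.5281  0.1498]
```

drive_tool(plan=[{"x": -0.476,"y": -0.528,"z": 0.02,"rz": -0.0515,"fingers": 1},{"x": -0.476,"y": -0.528,"z": 0.02,"rz": -0.0515,"fingers": 1},{"x": -0.476,"y": -0.528,"z": 0.02,"rz": -0.0515,"fingers": 1},{"x": -0.476,"y": -0.528,"z": 0.02,"rz": -0.0515,"fingers": 1},{"x": -0.476,"y": -0.528,"z": 0.02,"rz": -0.0515,"fingers": 1},{"x": -0.476,"y": -0.528,"z": 0.02,"rz": -0.0515,"fingers": 1},{"x": -0.476,"y": -0.528,"z": 0.02,"rz": -0.0515,"fingers": 1},{"x": -0.476,"y": -0.528,"z": 0.02,"rz": -0.0515,"fingers": 1},{"x": -0.476,"y": -0.528,"z": 0.02,"rz": -0.0515,"fingers": 1},{"x": -0.476,"y": -0.528,"z": 0.02,"rz": -0.0515,"fingers": 1},{"x": -0.476,"y": -0.528,"z": 0.02,"rz": -0.0515,"fingers": 1},{"x": -0.476,"y": -0.528,"z": 0.02,"rz": -0.0515,"fingers": 1}])

```text
validation failed for argument at $.pl...
```

Run:
```python
from h import *
where()
rows([(-.165,0,.22),(-.165,0,.0914)])
```

```text
t 1.5 grasp slide [-0.4487  0.6522  0.2413] f slide [-0.38 -0.    0.16] w 0.087 tool z [ 0.  0. -1.]
rot [ 0.      0.     -0.0515] shift [-0.4765 -0.528   0.0212]
rot [ 0.      0.     -0.0515] shift [-0.4765 -0.5281  0.1498]
```

drive_tool(plan=[{"rx": 0,"ry": 0,"rz": -0.0515,"x": -0.06,"y": -0.06,"z": 0.02,"fingers": 1}])

```text
time: 1.62
ee_pos: [0.2136, 0.5443, 0.2779]
eef_rot: [0.055, 0.998, 0.001, -0.001]
ft_force: [1.1, 0.0, 0.3]
width: 0.0871
```

Run:
```python
from h import *
where()
rows([(-.165,0,.22),(-.165,0,.0914)])
```

```text
t 1.62 grasp slide [-0.4242  0.6002  0.2269] f slide [ 1.11 -0.01  0.28] w 0.0871 tool z [-0.001  0.002 -1.   ]
rot [ 0.0004 -0.0002 -0.0204] shift [-0.3336 -0.5621  0.0052]
rot [ 0.0004 -0.0002 -0.0204] shift [-0.3338 -0.5623  0.1338]
```

drive_tool(plan=[{"rx": 0,"ry": 0,"rz": -0.02,"x": -0.33,"y": -0.56,"z": 0,"fingers": 1},{"rx": 0,"ry": 0,"rz": -0.02,"x": -0.33,"y": -0.56,"z": 0,"fingers": 1},{"rx": 0,"ry": 0,"rz": -0.02,"x": -0.33,"y": -0.56,"z": 0,"fingers": 1},{"rx": 0,"ry": 0,"rz": -0.02,"x": -0.33,"y": -0.56,"z": 0,"fingers": 1},{"rx": 0,"ry": 0,"rz": -0.02,"x": -0.33,"y": -0.56,"z": 0,"fingers": 1},{"rx": 0,"ry": 0,"rz": -0.02,"x": -0.33,"y": -0.56,"z": 0,"fingers": 1},{"rx": 0,"ry": 0,"rz": -0.02,"x": -0.33,"y": -0.56,"z": 0,"fingers": 1},{"rx": 0,"ry": 0,"rz": -0.02,"x": -0.33,"y": -0.56,"z": 0,"fingers": 1},{"rx": 0,"ry": 0,"rz": -0.02,"x": -0.33,"y": -0.56,"z": 0,"fingers": 1},{"rx": 0,"ry": 0,"rz": -0.02,"x": -0.33,"y": -0.56,"z": 0,"fingers": 1},{"rx": 0,"ry": 0,"rz": -0.02,"x": -0.33,"y": -0.56,"z": 0,"fingers": 1},{"rx": 0,"ry": 0,"rz": -0.02,"x": -0.33,"y": -0.56,"z": 0,"fingers": 1}])

```text
time: 3.12
ee_pos: [0.4781, -0.0549, 0.2779]
eef_rot: [-0.002, 1.0, -0.0, 0.0]
ft_force: [0.1, 0.6, 0.8]
width: 0.0871
```

Run:
```python
from h import *
where()
rows([(-.165,0,.22),(-.165,0,.0914)])
```

```text
t 3.12 grasp slide [-0.1705 -0.0038  0.2269] f slide [0.11 0.63 0.78] w 0.0871 tool z [ 0. -0. -1.]
rot [-0.0001  0.     -0.0023] shift [-0.0055  0.0039  0.0069]
rot [-0.0001  0.     -0.0023] shift [-0.0054  0.0039  0.1355]
```

drive_tool(plan=[{"rx": 0,"ry": 0,"rz": -0.0025,"x": -0.0055,"y": 0.003,"z": 0.04,"fingers": 1},{"rx": 0,"ry": 0,"rz": -0.0025,"x": -0.0055,"y": 0.003,"z": 0.08,"fingers": 1},{"rx": 0,"ry": 0,"rz": -0.0025,"x": -0.0055,"y": 0.003,"z": 0.11,"fingers": 1},{"rx": 0,"ry": 0,"rz": -0.0025,"x": -0.0055,"y": 0.003,"z": 0.136,"fingers": 1},{"rx": 0,"ry": 0,"rz": -0.0025,"x": -0.0055,"y": 0.003,"z": 0.136,"fingers": 1},{"rx": 0,"ry": 0,"rz": -0.0025,"x": -0.0055,"y": 0.003,"z": 0.136,"fingers": 1}], squeeze=6)

```text
time: 3.88
ee_pos: [0.4837, -0.0493, 0.1429]
eef_rot: [-0.012, 1.0, 0.0, 0.001]
ft_force: [0.4, -0.7, 0.8]
width: 0.0871
```

Run:
```python
from h import *
where()
c=cam('top'); cc=cam('scene')
a=cv2.resize(c['color'][130:225,230:310,::-1],(400,475),interpolation=2); b=cv2.resize(cc['color'][160:255,205:285,::-1],(400,475),interpolation=2)
cv2.imwrite('pics/d1.png',np.hstack([a,b]))
```

```text
t 3.88 grasp slide [-0.1647  0.0017  0.0919] f slide [ 0.36 -0.75  0.77] w 0.0871 tool z [ 0.001  0.    -1.   ]
```

View pics/d1.png

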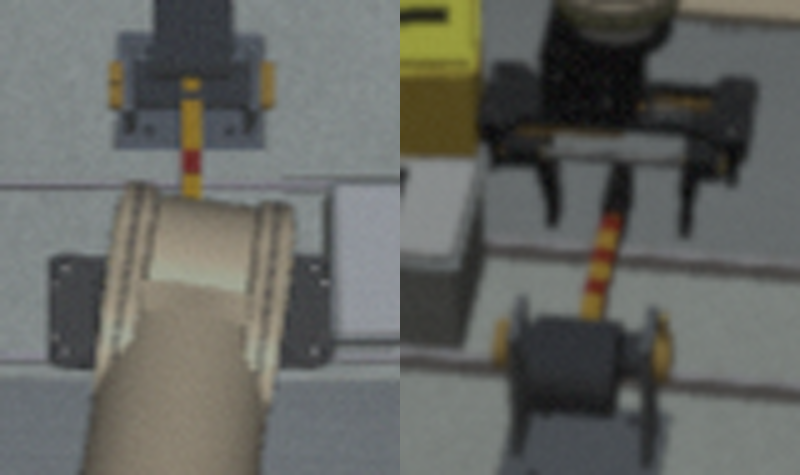

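The fingers straddle the black sleeve: in the right-hand crop they are at (550,200) and (687,200), with the sleeve at (620,185). Closing gently.

drive_tool(plan=[{"rx": 0,"ry": 0,"rz": 0,"x": 0,"y": 0,"z": 0,"fingers": 0},{"rx": 0,"ry": 0,"rz": 0,"x": 0,"y": 0,"z": 0,"fingers": 0},{"rx": 0,"ry": 0,"rz": 0,"x": 0,"y": 0,"z": 0,"fingers": 0},{"rx": 0,"ry": 0,"rz": 0,"x": 0,"y": 0,"z": 0,"fingers": 0},{"rx": 0,"ry": 0,"rz": 0,"x": 0,"y": 0,"z": 0,"fingers": 0}], squeeze=6)

```text
time: 4.6
ee_pos: [0.4833, -0.0499, 0.1419]
eef_rot: [-0.012, 1.0, 0.0, -0.0]
ft_force: [0.9, -0.2, 0.2]
width: 0.0449
```

Run:
```python
from h import *
where()
```

```text
t 4.6 grasp slide [-0.1652  0.001   0.0909] f slide [ 0.89 -0.23  0.15] w 0.0449 tool z [-0.  0. -1.]
```

Fingers close slowly; continue.

drive_tool(plan=[{"rx": 0,"ry": 0,"rz": 0,"x": 0,"y": 0,"z": 0,"fingers": 0},{"rx": 0,"ry": 0,"rz": 0,"x": 0,"y": 0,"z": 0,"fingers": 0},{"rx": 0,"ry": 0,"rz": 0,"x": 0,"y": 0,"z": 0,"fingers": 0},{"rx": 0,"ry": 0,"rz": 0,"x": 0,"y": 0,"z": 0,"fingers": 0},{"rx": 0,"ry": 0,"rz": 0,"x": 0,"y": 0,"z": 0,"fingers": 0}], squeeze=6)

```text
time: 5.22
ee_pos: [0.4833, -0.0505, 0.1419]
eef_rot: [-0.011, 1.0, -0.0, 0.0]
ft_force: [0.8, -4.9, 0.1]
width: 0.0182
```

Run:
```python
from h import *
s=where()
R0=R.from_quat(s['eef_rot'])
th0=np.arctan2(.0909-.1,.165); print(np.degrees(th0))
p=np.array(s['ee_pos'])
for d in range(0,126,4):
    t=th0+np.radians(d)
    w=X*(-.165)*(np.cos(t)-np.cos(th0))+Z*.165*(np.sin(t)-np.sin(th0))
    print(d, R0.inv().apply(w).round(4))
```

```text
t 5.22 grasp slide [-0.1653  0.0004  0.0909] f slide [ 0.7  -4.93  0.13] w 0.0182 tool z [ 0.    -0.001 -1.   ]
-3.1567510249372006
0 [0. 0. 0.]
4 [ 0.0002 -0.     -0.0115]
8 [-0.0003 -0.     -0.023 ]
12 [-0.0017 -0.     -0.0345]
16 [-0.0039 -0.     -0.0458]
20 [-0.0068 -0.0001 -0.0569]
24 [-0.0105 -0.0001 -0.0678]
28 [-0.015  -0.0001 -0.0784]
32 [-0.0202 -0.0001 -0.0887]
36 [-0.0261 -0.0002 -0.0986]
40 [-0.0327 -0.0002 -0.108 ]
44 [-0.0399 -0.0002 -0.117 ]
48 [-0.0478 -0.0003 -0.1254]
52 [-0.0562 -0.0003 -0.1333]
56 [-0.0651 -0.0004 -0.1406]
60 [-0.0745 -0.0004 -0.1472]
64 [-0.0844 -0.0005 -0.1532]
68 [-0.0946 -0.0005 -0.1584]
72 [-0.1052 -0.0006 -0.163 ]
76 [-0.1161 -0.0006 -0.1667]
80 [-0.1272 -0.0007 -0.1698]
84 [-0.1385 -0.0007 -0.172 ]
88 [-0.1499 -0.0008 -0.1734]
92 [-0.1614 -0.0008 -0.1741]
96 [-0.1729 -0.0009 -0.1739]
100 [-0.1844 -0.0009 -0.1729]
104 [-0.1958 -0.001  -0.1711]
108 [-0.207  -0.001  -0.1686]
112 [-0.218  -0.0011 -0.1652]
116 [-0.2288 -0.0011 -0.1611]
120 [-0.2393 -0.0012 -0.1563]
124 [-0.2493 -0.0012 -0.1507]
```

drive_tool(plan=[{"rx": 0,"ry": 0,"rz": 0,"x": 0,"y": -0.001,"z": 0,"fingers": 0},{"rx": 0,"ry": 0,"rz": 0,"x": 0.0002,"y": -0.001,"z": -0.0115,"fingers": 0},{"rx": 0,"ry": 0,"rz": 0,"x": -0.0003,"y": -0.001,"z": -0.023,"fingers": 0},{"rx": 0,"ry": 0,"rz": 0,"x": -0.0017,"y": -0.001,"z": -0.0345,"fingers": 0},{"rx": 0,"ry": 0,"rz": 0,"x": -0.0039,"y": -0.001,"z": -0.0458,"fingers": 0},{"rx": 0,"ry": 0,"rz": 0,"x": -0.0039,"y": -0.001,"z": -0.0458,"fingers": 0}], squeeze=6)

```text
time: 5.98
ee_pos: [0.4872, -0.0509, 0.1889]
eef_rot: [-0.012, 1.0, 0.0, 0.0]
ft_force: [-4.7, -2.6, 0.3]
width: 0.018
```

Run:
```python
from h import *
where()
c=cam('top'); cc=cam('scene')
a=cv2.resize(c['color'][130:225,230:310,::-1],(400,475),interpolation=2); b=cv2.resize(cc['color'][160:255,205:285,::-1],(400,475),interpolation=2)
cv2.imwrite('pics/d2.png',np.hstack([a,b]))
```

```text
t 5.97 grasp slide [-1.613e-01  1.000e-04  1.379e-01] f slide [-4.77 -2.52  0.34] w 0.018 tool z [ 0.     0.001 -1.   ]
```

View pics/d2.png

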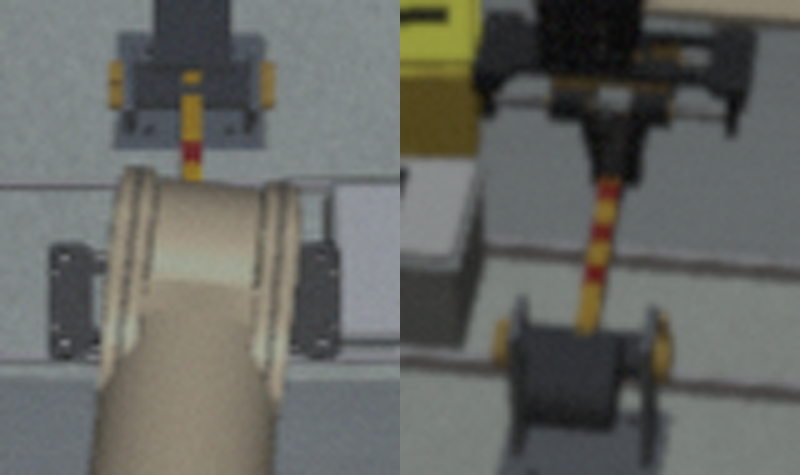

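drive_tool(plan=[{"rx": 0,"ry": 0,"rz": 0,"x": -0.0029,"y": -0.0003,"z": -0.0111,"fingers": 0},{"rx": 0,"ry": 0,"rz": 0,"x": -0.0066,"y": -0.0003,"z": -0.022,"fingers": 0},{"rx": 0,"ry": 0,"rz": 0,"x": -0.0111,"y": -0.0003,"z": -0.0326,"fingers": 0},{"rx": 0,"ry": 0,"rz": 0,"x": -0.0163,"y": -0.0003,"z": -0.0429,"fingers": 0},{"rx": 0,"ry": 0,"rz": 0,"x": -0.0222,"y": -0.0003,"z": -0.0528,"fingers": 0},{"rx": 0,"ry": 0,"rz": 0,"x": -0.0288,"y": -0.0003,"z": -0.0622,"fingers": 0},{"rx": 0,"ry": 0,"rz": 0,"x": -0.0288,"y": -0.0003,"z": -0.0622,"fingers": 0}], squeeze=8)

```text
time: 6.95
ee_pos: [0.517, -0.0505, 0.2508]
eef_rot: [-0.012, 1.0, -0.0, 0.001]
ft_force: [-2.0, -1.1, 3.4]
width: 0.018
```

Run:
```python
from h import *
where()
```

```text
t 6.95 grasp slide [-1.315e-01 -1.000e-04  1.998e-01] f slide [-2.06 -1.04  3.35] w 0.018 tool z [ 0.002 -0.    -1.   ]
```

drive_tool(plan=[{"rx": 0,"ry": 0,"rz": 0,"x": -0.0072,"y": 0,"z": -0.009,"fingers": 0},{"rx": 0,"ry": 0,"rz": 0,"x": -0.0151,"y": 0,"z": -0.0174,"fingers": 0},{"rx": 0,"ry": 0,"rz": 0,"x": -0.0235,"y": 0,"z": -0.0253,"fingers": 0},{"rx": 0,"ry": 0,"rz": 0,"x": -0.0324,"y": 0,"z": -0.0326,"fingers": 0},{"rx": 0,"ry": 0,"rz": 0,"x": -0.0418,"y": 0,"z": -0.0392,"fingers": 0},{"rx": 0,"ry": 0,"rz": 0,"x": -0.0517,"y": 0,"z": -0.0452,"fingers": 0},{"rx": 0,"ry": 0,"rz": 0,"x": -0.0619,"y": 0,"z": -0.0504,"fingers": 0},{"rx": 0,"ry": 0,"rz": 0,"x": -0.0725,"y": 0,"z": -0.055,"fingers": 0},{"rx": 0,"ry": 0,"rz": 0,"x": -0.0725,"y": 0,"z": -0.055,"fingers": 0}], squeeze=8)

```text
time: 8.07
ee_pos: [0.5896, -0.049, 0.3053]
eef_rot: [-0.011, 1.0, -0.0, 0.001]
ft_force: [1.8, -2.0, 0.8]
width: 0.0182
```

Run:
```python
from h import *
where()
c=cam('top'); cc=cam('scene')
a=cv2.resize(c['color'][110:225,230:310,::-1],(400,575),interpolation=2); b=cv2.resize(cc['color'][140:255,205:285,::-1],(400,575),interpolation=2)
cv2.imwrite('pics/d3.png',np.hstack([a,b]))
```

```text
t 8.07 grasp slide [-0.0588  0.      0.2543] f slide [ 1.75 -2.02  0.77] w 0.0182 tool z [ 0.001 -0.001 -1.   ]
```

View pics/d3.png

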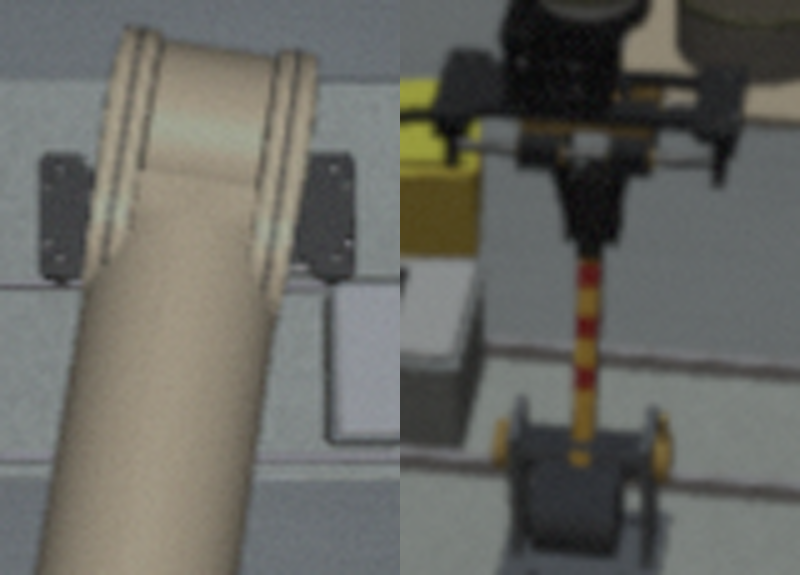

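drive_tool(plan=[{"rx": 0,"ry": 0,"rz": 0,"x": -0.0055,"y": 0,"z": -0.0019,"fingers": 0},{"rx": 0,"ry": 0,"rz": 0,"x": -0.0109,"y": 0,"z": -0.0037,"fingers": 0},{"rx": 0,"ry": 0,"rz": 0,"x": -0.0165,"y": 0,"z": -0.0053,"fingers": 0},{"rx": 0,"ry": 0,"rz": 0,"x": -0.022,"y": 0,"z": -0.0068,"fingers": 0},{"rx": 0,"ry": 0,"rz": 0,"x": -0.0277,"y": 0,"z": -0.008,"fingers": 0},{"rx": 0,"ry": 0,"rz": 0,"x": -0.0333,"y": 0,"z": -0.009,"fingers": 0},{"rx": 0,"ry": 0,"rz": 0,"x": -0.039,"y": 0,"z": -0.0098,"fingers": 0},{"rx": 0,"ry": 0,"rz": 0,"x": -0.0447,"y": 0,"z": -0.0104,"fingers": 0},{"rx": 0,"ry": 0,"rz": 0,"x": -0.0505,"y": 0,"z": -0.0108,"fingers": 0},{"rx": 0,"ry": 0,"rz": 0,"x": -0.055,"y": 0,"z": -0.0111,"fingers": 0},{"rx": 0,"ry": 0,"rz": 0,"x": -0.055,"y": 0,"z": -0.0111,"fingers": 0}], squeeze=8)

```text
time: 9.55
ee_pos: [0.644, -0.0478, 0.3159]
eef_rot: [-0.011, 1.0, -0.0, 0.0]
ft_force: [0.4, -4.3, -1.7]
width: 0.0177
```

Run:
```python
from h import *
where()
```

```text
t 9.55 grasp slide [-4.500e-03  2.000e-04  2.649e-01] f slide [ 0.35 -4.34 -1.66] w 0.0177 tool z [ 0.    -0.001 -1.   ]
```

drive_tool(plan=[{"rx": 0,"ry": 0,"rz": 0,"x": -0.003,"y": -0.0006,"z": 0,"fingers": 0},{"rx": 0,"ry": 0,"rz": 0,"x": -0.006,"y": -0.0006,"z": 0,"fingers": 0},{"rx": 0,"ry": 0,"rz": 0,"x": -0.009,"y": -0.0006,"z": 0,"fingers": 0},{"rx": 0,"ry": 0,"rz": 0,"x": -0.012,"y": -0.0006,"z": 0.0002,"fingers": 0},{"rx": 0,"ry": 0,"rz": 0,"x": -0.012,"y": -0.0006,"z": 0.0002,"fingers": 0}], squeeze=8)

```text
time: 10.18
ee_pos: [0.6558, -0.0478, 0.3158]
eef_rot: [-0.012, 1.0, 0.0, 0.0]
ft_force: [1.1, -3.0, -1.2]
width: 0.018
```

Run:
```python
from h import *
where()
```

```text
t 10.18 grasp slide [7.300e-03 1.000e-04 2.648e-01] f slide [ 1.09 -2.99 -1.23] w 0.018 tool z [ 0.  0. -1.]
```

drive_tool(plan=[{"rx": 0,"ry": 0,"rz": 0,"x": -0.002,"y": -0.0003,"z": 0.0001,"fingers": 0},{"rx": 0,"ry": 0,"rz": 0,"x": -0.004,"y": -0.0003,"z": 0.0002,"fingers": 0},{"rx": 0,"ry": 0,"rz": 0,"x": -0.004,"y": -0.0003,"z": 0.0002,"fingers": 0}], squeeze=8)

```text
time: 10.55
ee_pos: [0.6597, -0.0478, 0.3156]
eef_rot: [-0.012, 1.0, 0.0, 0.0]
ft_force: [0.4, -2.6, -0.1]
width: 0.0178
```

drive_tool(plan=[{"rx": 0,"ry": 0,"rz": 0,"x": -0.002,"y": 0,"z": 0.0001,"fingers": 0},{"rx": 0,"ry": 0,"rz": 0,"x": -0.003,"y": 0,"z": 0.0002,"fingers": 0},{"rx": 0,"ry": 0,"rz": 0,"x": -0.003,"y": 0,"z": 0.0002,"fingers": 0}])

```text
time: 10.92
ee_pos: [0.6626, -0.0479, 0.3154]
eef_rot: [-0.012, 1.0, 0.0, 0.0]
ft_force: [0.7, -2.6, -0.9]
width: 0.0179
```

drive_tool(plan=[{"rx": 0,"ry": 0,"rz": 0,"x": -0.0015,"y": 0,"z": 0.0001,"fingers": 0},{"rx": 0,"ry": 0,"rz": 0,"x": -0.003,"y": 0,"z": 0.0003,"fingers": 0},{"rx": 0,"ry": 0,"rz": 0,"x": -0.003,"y": 0,"z": 0.0003,"fingers": 0}])

```text
time: 11.3
ee_pos: [0.6657, -0.0479, 0.3151]
eef_rot: [-0.012, 1.0, 0.0, 0.0]
ft_force: [0.6, -1.5, 0.4]
width: 0.0179
```

Run:
```python
from h import *
where()
```

```text
t 11.3 grasp slide [ 1.720e-02 -2.000e-04  2.641e-01] f slide [ 0.62 -1.56  0.4 ] w 0.0179 tool z [ 0.  0. -1.]
```

drive_tool(plan=[{"rx": 0,"ry": 0,"rz": 0,"x": -0.0015,"y": 0,"z": 0.0002,"fingers": 0},{"rx": 0,"ry": 0,"rz": 0,"x": -0.003,"y": 0,"z": 0.0003,"fingers": 0},{"rx": 0,"ry": 0,"rz": 0,"x": -0.003,"y": 0,"z": 0.0003,"fingers": 0}])

```text
time: 11.68
ee_pos: [0.6686, -0.0478, 0.3148]
eef_rot: [-0.012, 1.0, 0.0, 0.0]
ft_force: [0.7, -1.8, 0.5]
width: 0.018
```

drive_tool(plan=[{"rx": 0,"ry": 0,"rz": 0,"x": -0.0015,"y": 0,"z": 0.0002,"fingers": 0},{"rx": 0,"ry": 0,"rz": 0,"x": -0.003,"y": 0,"z": 0.0004,"fingers": 0},{"rx": 0,"ry": 0,"rz": 0,"x": -0.003,"y": 0,"z": 0.0004,"fingers": 0}])

```text
time: 12.05
ee_pos: [0.6717, -0.0477, 0.3144]
eef_rot: [-0.012, 1.0, 0.0, 0.0]
ft_force: [1.0, -1.4, 0.6]
width: 0.0178
```

drive_tool(plan=[{"rx": 0,"ry": 0,"rz": 0,"x": -0.0015,"y": 0,"z": 0.0003,"fingers": 0},{"rx": 0,"ry": 0,"rz": 0,"x": -0.003,"y": 0,"z": 0.0005,"fingers": 0},{"rx": 0,"ry": 0,"rz": 0,"x": -0.003,"y": 0,"z": 0.0005,"fingers": 0}])

```text
time: 12.42
ee_pos: [0.6747, -0.0477, 0.3139]
eef_rot: [-0.012, 1.0, 0.0, 0.0]
ft_force: [2.2, -1.1, 1.8]
width: 0.0178
```

drive_tool(plan=[{"rx": 0,"ry": 0,"rz": 0,"x": -0.0015,"y": 0,"z": 0.0003,"fingers": 0},{"rx": 0,"ry": 0,"rz": 0,"x": -0.003,"y": 0,"z": 0.0005,"fingers": 0},{"rx": 0,"ry": 0,"rz": 0,"x": -0.003,"y": 0,"z": 0.0005,"fingers": 0}])

```text
time: 12.8
ee_pos: [0.6777, -0.0476, 0.3134]
eef_rot: [-0.012, 1.0, 0.0, 0.0]
ft_force: [0.6, -0.4, 1.9]
width: 0.018
```

Run:
```python
from h import *
where()
c=cam('top'); cc=cam('scene')
a=cv2.resize(c['color'][110:225,230:310,::-1],(400,575),interpolation=2); b=cv2.resize(cc['color'][140:255,205:285,::-1],(400,575),interpolation=2)
cv2.imwrite('pics/d4.png',np.hstack([a,b]))
```

```text
t 12.8 grasp slide [ 2.920e-02 -2.000e-04  2.624e-01] f slide [ 0.62 -0.4   1.94] w 0.018 tool z [ 0.  0. -1.]
```

View pics/d4.png

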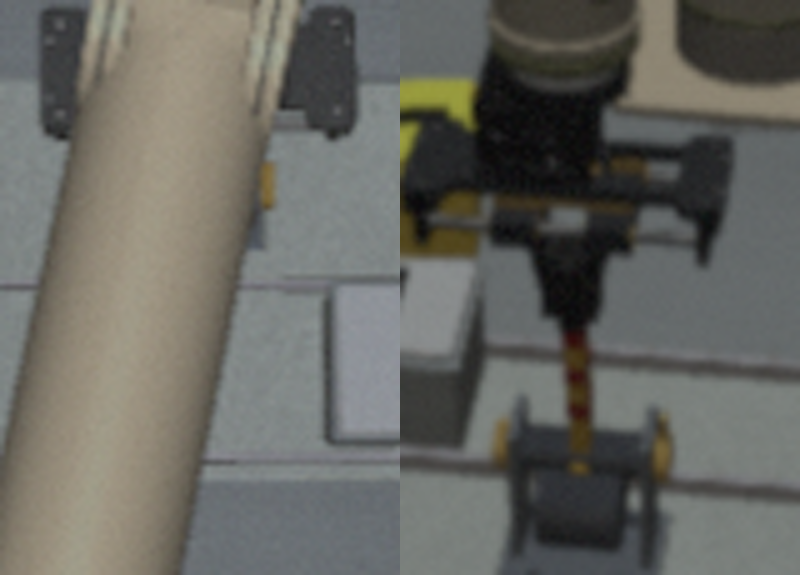

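drive_tool(plan=[{"rx": 0,"ry": 0,"rz": 0,"x": -0.0015,"y": 0,"z": 0.0003,"fingers": 0},{"rx": 0,"ry": 0,"rz": 0,"x": -0.003,"y": 0,"z": 0.0006,"fingers": 0},{"rx": 0,"ry": 0,"rz": 0,"x": -0.003,"y": 0,"z": 0.0006,"fingers": 0}])

```text
time: 13.28
ee_pos: [0.6807, -0.0476, 0.3128]
eef_rot: [-0.012, 1.0, 0.0, 0.0]
ft_force: [0.6, -1.0, 2.5]
width: 0.0179
```

drive_tool(plan=[{"rx": 0,"ry": 0,"rz": 0,"x": -0.0015,"y": 0,"z": 0.0003,"fingers": 0},{"rx": 0,"ry": 0,"rz": 0,"x": -0.003,"y": 0,"z": 0.0006,"fingers": 0},{"rx": 0,"ry": 0,"rz": 0,"x": -0.003,"y": 0,"z": 0.0006,"fingers": 0}])

```text
time: 13.65
ee_pos: [0.6836, -0.0475, 0.3121]
eef_rot: [-0.012, 1.0, 0.0, 0.0]
ft_force: [1.3, 0.4, 1.5]
width: 0.0179
```

drive_tool(plan=[{"rx": 0,"ry": 0,"rz": 0,"x": -0.0015,"y": 0,"z": 0.0004,"fingers": 0},{"rx": 0,"ry": 0,"rz": 0,"x": -0.003,"y": 0,"z": 0.0007,"fingers": 0},{"rx": 0,"ry": 0,"rz": 0,"x": -0.003,"y": 0,"z": 0.0007,"fingers": 0}])

```text
time: 14.02
ee_pos: [0.6866, -0.0474, 0.3115]
eef_rot: [-0.012, 1.0, 0.0, 0.0]
ft_force: [1.5, -1.2, 2.4]
width: 0.0181
```

drive_tool(plan=[{"rx": 0,"ry": 0,"rz": 0,"x": -0.0015,"y": 0,"z": 0.0004,"fingers": 0},{"rx": 0,"ry": 0,"rz": 0,"x": -0.003,"y": 0,"z": 0.0007,"fingers": 0},{"rx": 0,"ry": 0,"rz": 0,"x": -0.003,"y": 0,"z": 0.0007,"fingers": 0}])

```text
time: 14.4
ee_pos: [0.6896, -0.0474, 0.3107]
eef_rot: [-0.012, 1.0, -0.0, -0.0]
ft_force: [0.9, -0.9, 1.3]
width: 0.0183
```

drive_tool(plan=[{"rx": 0,"ry": 0,"rz": 0,"x": -0.0015,"y": 0,"z": 0.0004,"fingers": 0},{"rx": 0,"ry": 0,"rz": 0,"x": -0.003,"y": 0,"z": 0.0008,"fingers": 0},{"rx": 0,"ry": 0,"rz": 0,"x": -0.003,"y": 0,"z": 0.0008,"fingers": 0}])

```text
time: 14.78
ee_pos: [0.6926, -0.0473, 0.3099]
eef_rot: [-0.012, 1.0, 0.0, 0.0]
ft_force: [0.8, -0.2, 0.9]
width: 0.0179
```

drive_tool(plan=[{"rx": 0,"ry": 0,"rz": 0,"x": -0.0015,"y": 0,"z": 0.0004,"fingers": 0},{"rx": 0,"ry": 0,"rz": 0,"x": -0.003,"y": 0,"z": 0.0008,"fingers": 0},{"rx": 0,"ry": 0,"rz": 0,"x": -0.003,"y": 0,"z": 0.0008,"fingers": 0}])

```text
time: 15.15
ee_pos: [0.6956, -0.0472, 0.3091]
eef_rot: [-0.012, 1.0, -0.0, -0.0]
ft_force: [0.5, -1.3, 0.3]
width: 0.0181
```

Run:
```python
from h import *
where()
```

```text
t 15.15 grasp slide [ 4.710e-02 -1.000e-04  2.581e-01] f slide [ 0.48 -1.3   0.33] w 0.0181 tool z [-0. -0. -1.]
```

drive_tool(plan=[{"rx": 0,"ry": 0,"rz": 0,"x": -0.001,"y": 0,"z": 0.0003,"fingers": 0},{"rx": 0,"ry": 0,"rz": 0,"x": -0.002,"y": 0,"z": 0.0006,"fingers": 0},{"rx": 0,"ry": 0,"rz": 0,"x": -0.002,"y": 0,"z": 0.0006,"fingers": 0}])

```text
time: 15.52
ee_pos: [0.6971, -0.0473, 0.3086]
eef_rot: [-0.011, 1.0, 0.0, -0.001]
ft_force: [-5.0, -0.9, 2.2]
width: 0.0178
```

drive_tool(plan=[{"rx": 0,"ry": 0,"rz": 0,"x": -0.001,"y": 0,"z": 0.0003,"fingers": 0},{"rx": 0,"ry": 0,"rz": 0,"x": -0.002,"y": 0,"z": 0.0006,"fingers": 0},{"rx": 0,"ry": 0,"rz": 0,"x": -0.002,"y": 0,"z": 0.0006,"fingers": 0}])

```text
time: 15.9
ee_pos: [0.6986, -0.0473, 0.3082]
eef_rot: [-0.011, 1.0, 0.0, -0.001]
ft_force: [-9.4, -0.6, 5.4]
width: 0.018
```

The stop has been reached, and the second step pushed further than I wanted. Backing off at once.

drive_tool(plan=[{"rx": 0,"ry": 0,"rz": 0,"x": 0.003,"y": 0,"z": -0.0009,"fingers": 0},{"rx": 0,"ry": 0,"rz": 0,"x": 0.003,"y": 0,"z": -0.0009,"fingers": 0}])

```text
time: 16.15
ee_pos: [0.6967, -0.0472, 0.3087]
eef_rot: [-0.012, 1.0, -0.0, 0.0]
ft_force: [0.5, -1.0, -1.9]
width: 0.0181
```

Run:
```python
from h import *
where()
```

```text
t 16.15 grasp slide [ 4.820e-02 -1.000e-04  2.577e-01] f slide [ 0.5  -1.03 -1.93] w 0.0181 tool z [ 0.001 -0.    -1.   ]
```

drive_tool(plan=[{"rx": 0,"ry": 0,"rz": 0,"x": 0,"y": 0,"z": 0,"fingers": 0.6},{"rx": 0,"ry": 0,"rz": 0,"x": 0,"y": 0,"z": 0,"fingers": 0.6},{"rx": 0,"ry": 0,"rz": 0,"x": 0,"y": 0,"z": 0,"fingers": 0.6},{"rx": 0,"ry": 0,"rz": 0,"x": 0,"y": 0,"z": 0,"fingers": 0.6},{"rx": 0,"ry": 0,"rz": 0,"x": 0,"y": 0,"z": 0,"fingers": 0.6},{"rx": 0,"ry": 0,"rz": 0,"x": 0,"y": 0,"z": 0,"fingers": 0.6},{"rx": 0,"ry": 0,"rz": 0,"x": 0,"y": 0,"z": -0.02,"fingers": 0.6},{"rx": 0,"ry": 0,"rz": 0,"x": 0,"y": 0,"z": -0.05,"fingers": 0.6},{"rx": 0,"ry": 0,"rz": 0,"x": 0,"y": 0,"z": -0.09,"fingers": 0.6},{"rx": 0,"ry": 0,"rz": 0,"x": 0,"y": 0,"z": -0.09,"fingers": 0.6}])

```text
time: 17.4
ee_pos: [0.6971, -0.0477, 0.4025]
eef_rot: [-0.011, 1.0, -0.0, 0.003]
ft_force: [0.3, 0.7, -1.0]
width: 0.0523
```

Run:
```python
from h import *
where()
c=cam('top'); cc=cam('scene')
a=cv2.resize(c['color'][110:225,230:310,::-1],(400,575),interpolation=2); b=cv2.resize(cc['color'][140:255,205:285,::-1],(400,575),interpolation=2)
cv2.imwrite('pics/d5.png',np.hstack([a,b]))
u,v,P=xyz(c); m=(P[:,2]>.095)&(P[:,2]<.13)&(P[:,0]>.45)&(P[:,0]<.61)&(P[:,1]>-.30)&(P[:,1]<-.13)
print(m.sum(),cv2.minAreaRect(P[m][:,:2].astype(np.float32)))
# via slide
rows([(-.125,-.165-.09,.34),(-.125,-.165-.09,.077)])
```

```text
t 17.4 grasp slide [ 0.0489 -0.0006  0.3515] f slide [ 0.29  0.67 -0.97] w 0.0523 tool z [ 0.006 -0.    -1.   ]
1121 ((0.5281200408935547, -0.20685049891471863), (0.11561199277639389, 0.12187951803207397), 3.2897262573242188)
rot [0.     0.0001 0.0008] shift [ 0.1743 -0.254   0.0077]
rot [0.     0.0001 0.0008] shift [ 0.1744 -0.254   0.2707]
```

View pics/d5.png

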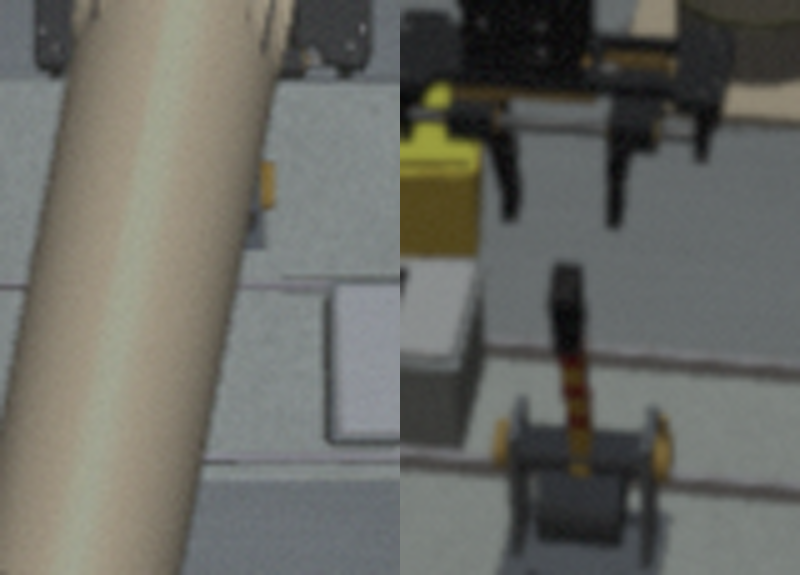

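The gate stands open with nothing touching it: in the right-hand crop the sleeve is at (567,305) with the fingers well above. Now going behind the pan.

drive_tool(plan=[{"rx": 0,"ry": 0,"rz": 0,"x": 0.04,"y": -0.04,"z": 0,"fingers": 0},{"rx": 0,"ry": 0,"rz": 0,"x": 0.08,"y": -0.1,"z": 0,"fingers": 0},{"rx": 0,"ry": 0,"rz": 0,"x": 0.12,"y": -0.15,"z": 0,"fingers": 0},{"rx": 0,"ry": 0,"rz": 0,"x": 0.15,"y": -0.2,"z": 0,"fingers": 0},{"rx": 0,"ry": 0,"rz": 0,"x": 0.174,"y": -0.254,"z": 0.03,"fingers": 0},{"rx": 0,"ry": 0,"rz": 0,"x": 0.174,"y": -0.254,"z": 0.06,"fingers": 0},{"rx": 0,"ry": 0,"rz": 0,"x": 0.174,"y": -0.254,"z": 0.1,"fingers": 0},{"rx": 0,"ry": 0,"rz": 0,"x": 0.174,"y": -0.254,"z": 0.14,"fingers": 0},{"rx": 0,"ry": 0,"rz": 0,"x": 0.174,"y": -0.254,"z": 0.15,"fingers": 0},{"rx": 0,"ry": 0,"rz": 0,"x": 0.174,"y": -0.254,"z": 0.15,"fingers": 0}])

```text
time: 18.75
ee_pos: [0.5283, -0.305, 0.2488]
eef_rot: [-0.012, 1.0, 0.0, -0.0]
ft_force: [1.0, -0.7, 0.7]
width: 0.0006
```

Run:
```python
from h import *
where()
rows([(-.125,-.255,.077)])
c=cam('top'); cc=cam('scene')
a=cv2.resize(c['color'][110:225,230:350,::-1],(400,383),interpolation=2); b=cv2.resize(cc['color'][130:255,155:285,::-1],(400,383),interpolation=2)
cv2.imwrite('pics/d6.png',np.hstack([a,b]))
```

```text
t 18.75 grasp slide [-0.1248 -0.2548  0.1978] f slide [ 0.95 -0.68  0.75] w 0.0006 tool z [-0.001  0.    -1.   ]
rot [ 0.     -0.0001  0.0008] shift [ 1.000e-04 -2.000e-04  1.208e-01]
```

View pics/d6.png

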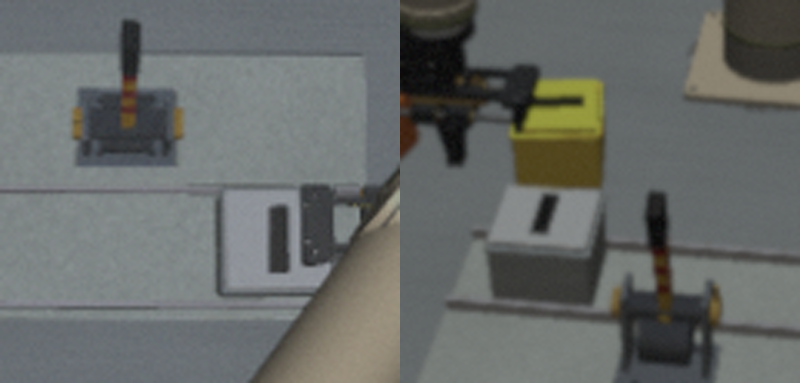

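drive_tool(plan=[{"rx": 0,"ry": 0,"rz": 0,"x": 0,"y": 0,"z": 0.04,"fingers": 0},{"rx": 0,"ry": 0,"rz": 0,"x": 0,"y": 0,"z": 0.08,"fingers": 0},{"rx": 0,"ry": 0,"rz": 0,"x": 0,"y": 0,"z": 0.105,"fingers": 0},{"rx": 0,"ry": 0,"rz": 0,"x": 0,"y": 0,"z": 0.118,"fingers": 0},{"rx": 0,"ry": 0,"rz": 0,"x": 0,"y": 0,"z": 0.118,"fingers": 0}])

```text
time: 19.48
ee_pos: [0.5287, -0.3053, 0.1313]
eef_rot: [-0.012, 1.0, -0.0, 0.0]
ft_force: [-0.8, -0.3, 0.1]
width: 0.0007
```

drive_tool(plan=[{"rx": 0,"ry": 0,"rz": 0,"x": 0,"y": 0.005,"z": 0,"fingers": 0},{"rx": 0,"ry": 0,"rz": 0,"x": 0,"y": 0.01,"z": 0,"fingers": 0},{"rx": 0,"ry": 0,"rz": 0,"x": 0,"y": 0.015,"z": 0,"fingers": 0},{"rx": 0,"ry": 0,"rz": 0,"x": 0,"y": 0.02,"z": 0,"fingers": 0},{"rx": 0,"ry": 0,"rz": 0,"x": 0,"y": 0.025,"z": 0,"fingers": 0},{"rx": 0,"ry": 0,"rz": 0,"x": 0,"y": 0.03,"z": 0,"fingers": 0},{"rx": 0,"ry": 0,"rz": 0,"x": 0,"y": 0.035,"z": 0,"fingers": 0},{"rx": 0,"ry": 0,"rz": 0,"x": 0,"y": 0.04,"z": 0,"fingers": 0}])

```text
time: 20.48
ee_pos: [0.5273, -0.2667, 0.1315]
eef_rot: [-0.011, 1.0, -0.001, 0.001]
ft_force: [0.3, -6.7, 1.5]
width: 0.0005
```

Run:
```python
from h import *
where()
c=cam('top'); cc=cam('scene')
a=cv2.resize(c['color'][110:225,230:350,::-1],(400,383),interpolation=2); b=cv2.resize(cc['color'][130:255,155:285,::-1],(400,383),interpolation=2)
cv2.imwrite('pics/d7.png',np.hstack([a,b]))
```

```text
t 20.48 grasp slide [-0.125  -0.2166  0.0805] f slide [ 0.15 -6.75  1.54] w 0.0005 tool z [ 0.001 -0.003 -1.   ]
```

View pics/d7.png

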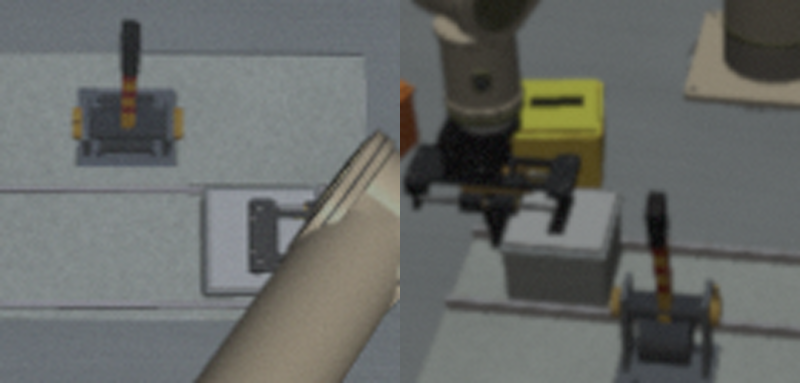

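drive_tool(plan=[{"rx": 0,"ry": 0,"rz": 0,"x": 0,"y": 0.01,"z": 0,"fingers": 0},{"rx": 0,"ry": 0,"rz": 0,"x": 0,"y": 0.02,"z": 0,"fingers": 0},{"rx": 0,"ry": 0,"rz": 0,"x": 0,"y": 0.03,"z": 0,"fingers": 0},{"rx": 0,"ry": 0,"rz": 0,"x": 0,"y": 0.04,"z": 0,"fingers": 0},{"rx": 0,"ry": 0,"rz": 0,"x": 0,"y": 0.05,"z": 0,"fingers": 0},{"rx": 0,"ry": 0,"rz": 0,"x": 0,"y": 0.06,"z": 0,"fingers": 0},{"rx": 0,"ry": 0,"rz": 0,"x": 0,"y": 0.07,"z": 0,"fingers": 0},{"rx": 0,"ry": 0,"rz": 0,"x": 0,"y": 0.08,"z": 0,"fingers": 0},{"rx": 0,"ry": 0,"rz": 0,"x": 0,"y": 0.09,"z": 0,"fingers": 0},{"rx": 0,"ry": 0,"rz": 0,"x": 0,"y": 0.1,"z": 0,"fingers": 0},{"rx": 0,"ry": 0,"rz": 0,"x": 0,"y": 0.11,"z": 0,"fingers": 0},{"rx": 0,"ry": 0,"rz": 0,"x": 0,"y": 0.12,"z": 0,"fingers": 0}])

```text
time: 22.08
ee_pos: [0.5247, -0.1463, 0.1312]
eef_rot: [-0.011, 1.0, -0.001, 0.0]
ft_force: [0.7, -6.7, 0.8]
width: 0.0008
```

Run:
```python
from h import *
where()
c=cam('top'); cc=cam('scene')
a=cv2.resize(c['color'][110:225,210:330,::-1],(400,383),interpolation=2); b=cv2.resize(cc['color'][130:255,175:305,::-1],(400,383),interpolation=2)
cv2.imwrite('pics/d8.png',np.hstack([a,b]))
```

```text
t 22.07 grasp slide [-0.1256 -0.0962  0.0802] f slide [ 0.59 -6.67  0.82] w 0.0008 tool z [ 0.001 -0.002 -1.   ]
```

View pics/d8.png

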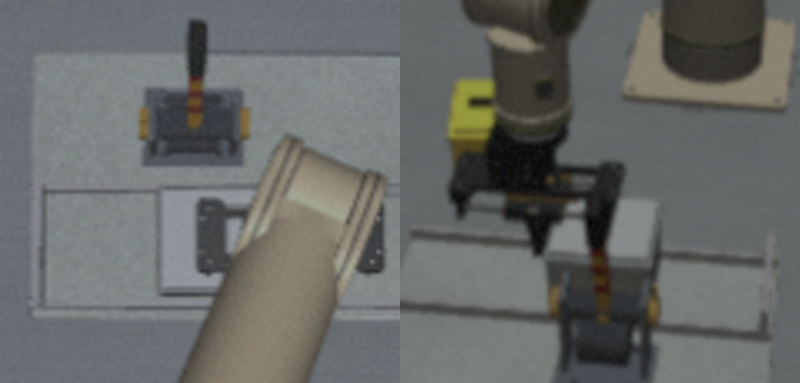

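drive_tool(plan=[{"rx": 0,"ry": 0,"rz": 0,"x": 0,"y": 0.01,"z": 0,"fingers": 0},{"rx": 0,"ry": 0,"rz": 0,"x": 0,"y": 0.02,"z": 0,"fingers": 0},{"rx": 0,"ry": 0,"rz": 0,"x": 0,"y": 0.03,"z": 0,"fingers": 0},{"rx": 0,"ry": 0,"rz": 0,"x": 0,"y": 0.04,"z": 0,"fingers": 0},{"rx": 0,"ry": 0,"rz": 0,"x": 0,"y": 0.05,"z": 0,"fingers": 0},{"rx": 0,"ry": 0,"rz": 0,"x": 0,"y": 0.06,"z": 0,"fingers": 0},{"rx": 0,"ry": 0,"rz": 0,"x": 0,"y": 0.07,"z": 0,"fingers": 0},{"rx": 0,"ry": 0,"rz": 0,"x": 0,"y": 0.08,"z": 0,"fingers": 0},{"rx": 0,"ry": 0,"rz": 0,"x": 0,"y": 0.09,"z": 0,"fingers": 0},{"rx": 0,"ry": 0,"rz": 0,"x": 0,"y": 0.1,"z": 0,"fingers": 0},{"rx": 0,"ry": 0,"rz": 0,"x": 0,"y": 0.105,"z": 0,"fingers": 0},{"rx": 0,"ry": 0,"rz": 0,"x": 0,"y": 0.11,"z": 0,"fingers": 0}])

```text
time: 23.68
ee_pos: [0.5222, -0.0365, 0.1311]
eef_rot: [-0.011, 1.0, -0.001, 0.0]
ft_force: [0.5, -6.7, 1.8]
width: 0.0005
```

Run:
```python
from h import *
where()
c=cam('top'); cc=cam('scene')
a=cv2.resize(c['color'][110:225,210:330,::-1],(400,383),interpolation=2); b=cv2.resize(cc['color'][130:255,175:305,::-1],(400,383),interpolation=2)
cv2.imwrite('pics/d9.png',np.hstack([a,b]))
```

```text
t 23.68 grasp slide [-0.1261  0.0137  0.0801] f slide [ 0.42 -6.67  1.8 ] w 0.0005 tool z [ 0.    -0.001 -1.   ]
```

View pics/d9.png

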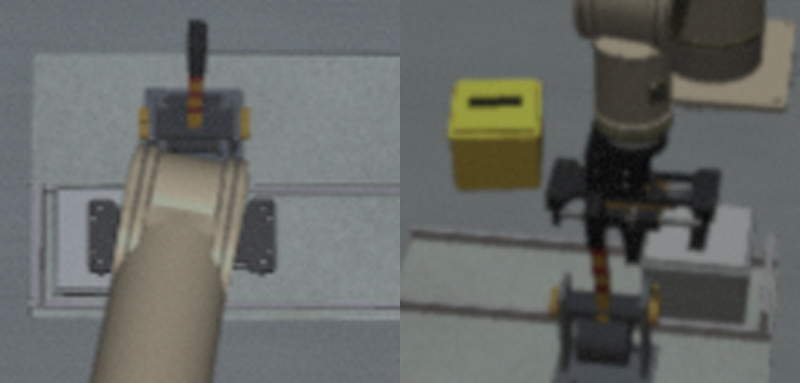

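Pan is about 15 mm short. Continuing slowly until the force rises.

drive_tool(plan=[{"rx": 0,"ry": 0,"rz": 0,"x": 0,"y": 0.003,"z": 0,"fingers": 0},{"rx": 0,"ry": 0,"rz": 0,"x": 0,"y": 0.006,"z": 0,"fingers": 0},{"rx": 0,"ry": 0,"rz": 0,"x": 0,"y": 0.009,"z": 0,"fingers": 0},{"rx": 0,"ry": 0,"rz": 0,"x": 0,"y": 0.012,"z": 0,"fingers": 0}])

```text
time: 24.28
ee_pos: [0.5219, -0.0246, 0.1311]
eef_rot: [-0.011, 1.0, -0.001, 0.0]
ft_force: [0.4, -7.1, 2.5]
width: 0.0004
```

drive_tool(plan=[{"rx": 0,"ry": 0,"rz": 0,"x": 0,"y": 0.0015,"z": 0,"fingers": 0},{"rx": 0,"ry": 0,"rz": 0,"x": 0,"y": 0.003,"z": 0,"fingers": 0}])

```text
time: 24.52
ee_pos: [0.5218, -0.0217, 0.131]
eef_rot: [-0.011, 1.0, -0.001, 0.0]
ft_force: [0.9, -7.3, 2.5]
width: 0.0001
```

drive_tool(plan=[{"rx": 0,"ry": 0,"rz": 0,"x": 0,"y": 0.0015,"z": 0,"fingers": 0},{"rx": 0,"ry": 0,"rz": 0,"x": 0,"y": 0.003,"z": 0,"fingers": 0}])

```text
time: 24.78
ee_pos: [0.522, -0.0191, 0.1312]
eef_rot: [-0.011, 1.0, -0.001, 0.0]
ft_force: [3.0, -10.7, 2.4]
width: 0.0005
```

drive_tool(plan=[{"rx": 0,"ry": 0,"rz": 0,"x": 0,"y": 0.001,"z": 0,"fingers": 0},{"rx": 0,"ry": 0,"rz": 0,"x": 0,"y": 0.002,"z": 0,"fingers": 0}])

```text
time: 25.02
ee_pos: [0.5224, -0.0187, 0.1314]
eef_rot: [-0.01, 1.0, -0.002, 0.001]
ft_force: [3.3, -16.7, 0.9]
width: 0.0005
```

Force rose from 7 to 17 N with no further advance, so the pan is at the fence. Backing off.

drive_tool(plan=[{"rx": 0,"ry": 0,"rz": 0,"x": 0,"y": -0.01,"z": 0,"fingers": 0},{"rx": 0,"ry": 0,"rz": 0,"x": 0,"y": -0.03,"z": 0,"fingers": 0},{"rx": 0,"ry": 0,"rz": 0,"x": 0,"y": -0.06,"z": -0.02,"fingers": 0},{"rx": 0,"ry": 0,"rz": 0,"x": 0,"y": -0.1,"z": -0.05,"fingers": 0},{"rx": 0,"ry": 0,"rz": 0,"x": 0.02,"y": -0.14,"z": -0.1,"fingers": 0},{"rx": 0,"ry": 0,"rz": 0,"x": 0.04,"y": -0.18,"z": -0.14,"fingers": 0},{"rx": 0,"ry": 0,"rz": 0,"x": 0.04,"y": -0.2,"z": -0.16,"fingers": 0},{"rx": 0,"ry": 0,"rz": 0,"x": 0.04,"y": -0.2,"z": -0.16,"fingers": 0},{"rx": 0,"ry": 0,"rz": 0,"x": 0.04,"y": -0.2,"z": -0.16,"fingers": 0}])

```text
time: 26.15
ee_pos: [0.4863, -0.2147, 0.2897]
eef_rot: [-0.012, 1.0, 0.001, -0.001]
ft_force: [-0.1, 0.2, -0.7]
width: 0.0005
```

Run:
```python
from h import *
where()
c=cam('top'); cc=cam('scene')
a=cv2.resize(c['color'][110:225,210:330,::-1],(400,383),interpolation=2); b=cv2.resize(cc['color'][130:255,175:305,::-1],(400,383),interpolation=2)
cv2.imwrite('pics/e1.png',np.hstack([a,b]))
for k in (c,cc):
  u,v,P=xyz(k); m=(P[:,2]>.095)&(P[:,2]<.13)&(P[:,0]>.44)&(P[:,0]<.61)&(P[:,1]>-.03)&(P[:,1]<.2)
  ct=cv2.minAreaRect(P[m][:,:2].astype(np.float32)); print(m.sum(),ct); d=np.array([*ct[0],0])-O; print('pan slide',d@X,d@Y)
  m=(P[:,2]>.2)&(abs(P[:,0]-.69)<.05)&(abs(P[:,1]+.047)<.03); print('grip',m.sum(),np.median(P[m],0).round(3),P[m].max(0).round(3))
for l in('mug','plate','spoon'):
  for n in ('top',): print(l,[(np.round(q['centre'],3).tolist(),round(q['confidence'],2)) for q in nets.find_in(l,n)][:2])
```

```text
t 26.15 grasp slide [-0.1652 -0.1637  0.2387] f slide [-0.13  0.19 -0.66] w 0.0005 tool z [-0.002  0.001 -1.   ]
1148 ((0.5244447588920593, 0.0562073215842247), (0.11444211006164551, 0.12062441557645798), 1.257470726966858)
pan slide -0.12215951420085258 0.10642331421412794
grip 107 [ 0.688 -0.045  0.279] [ 0.716 -0.037  0.294]
811 ((0.5274747610092163, 0.053675390779972076), (0.12352199852466583, 0.12161514163017273), 1.2726889848709106)
pan slide -0.11917557522426515 0.10383725647859658
grip 147 [ 0.706 -0.047  0.264] [ 0.722 -0.039  0.293]
mug [([0.325, 0.376, 0.028], 0.62), ([0.572, -0.449, 0.012], 0.44)]
plate [([0.534, 0.453, 0.012], 0.77)]
spoon [([0.573, -0.45, 0.009], 0.56)]
```

View pics/e1.png

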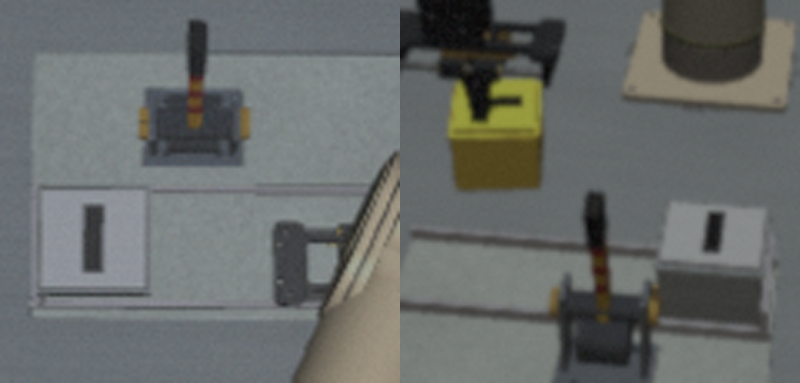

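The pan sits against the fence: in the left-hand crop it is at (93,240), touching at x≈40. The gate stands open at (197,45), and nothing touches the robot.

```bash
python3 -c "
from h import *
print(workorder.close_job())"
```

```text
the job is handed in; nothing more can be done
None
```

The gate stands open on its stop by itself, the pan is against the end fence, and the job was handed in at about 26 s.

**Gate:** I gripped the sleeve lightly (6–8 N) and guided the arm over its balance point. I felt the stop at about 107° and released the sleeve close against it.
- **Force at the stop:** I chained two small steps, so the push peaked at about 10.6 N, just under the 12 N slip limit. I backed off at once.
- **Pointer not checked:** I did not measure the stop pointer directly. That the disc did not slip rests only on the force readings.

**Pan:** I pushed it along the slide with closed fingers until the force rose from 7 to about 17 N and it stopped moving. Then I backed the arm away.

**Last checks:**

| Check | Result |
|---|---|
| Gate | Open and free, top of the arm about 0.29 m up and beyond the hinge |
| Pan position along the slide | y = 0.106 m (top camera), 0.104 m (scene camera); must be above 0.099 m |
| Pan position across the slide | x = -0.122 m (top camera), -0.119 m (scene camera); must be between -0.135 and -0.115 m |
| Mug, plate and spoon | Within about 4 mm of where they were found, which is the finder's own error |
| Robot | Touching nothing, wrist force under 1 N |

The two cameras differ by about 3 mm on the pan, which is roughly their calibration error.

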